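# Lift one interlocking masking segment out of the jig

### The arm

A 6-joint arm with a two-finger parallel gripper is mounted at the origin on the work surface. World frame = base frame: x ahead of the robot, y to its left, z up, the work surface at z = 0. Lengths are in mm, angles in rad, forces in N, time in s.
With the tool pointing down it reaches from about 350 to 875 mm from the base axis. Payload 4.2 kg.
Tool frame: the origin (TCP) lies at the very end of the fingers, on their centre line; the grasp point (between the pads) lies arm.grip_point_offset behind it (arm.grip_point_offset is the distance from the TCP to the grasp point, in mm); z points along the fingers, y is the line along which they close (so a half turn about z gives the same grasp; the last joint's range is limited). The gripper opens to 85 mm and grips with 20 to 120 N. Pads are 22 mm wide; open, the fingers measure 114 mm over their backs; the gripper's body (76 mm by 85 mm) begins 54 mm behind the grasp point. The pads swing forward as they close: fully open they stand 13 mm farther back than shut.
Start: joints at [-0.89, 0.385, 0.008, 0, -1.194, -0.259], TCP at [255.89, -570.193, 231.312] pointing down, gripper open.
Joint ranges: [-3.14, 3.14], [-1.21, 2.06], [-1.07, 1.41], [-3.16, 2.05], [-2.99, -0.16], [-3.1, 3.1]. Speed limits (rad/s): [2.79, 2.79, 3.14, 3.14, 3.14, 3.14].

### API

Orientations are given as a unit quaternion [x, y, z, w].
In Python, from bench import arm, cams, ticket gives the robot as it stands.
- The arm moves only by the tool servo_tool, never from a script. Its argument "commands" is a list that holds one entry, the list of rows, each a list of 7 numbers: the closure in counts, from 0 (fully open) to 255 (shut), then the shift along the tool's x, y, z in m, then the turn, a rotation vector about the tool's x, y, z in degrees. In form: [[[grip, x, y, z, ax, ay, az], ...]]. A call has 1 to 10 rows; each row shifts and turns the commanded pose from where the row before left it, along the tool's axes as they then stand; what a row does not reach is not made up. A row lasts 1/12 s, in which the tool goes at most 41.7 mm and 7.16 degrees, less where a joint would pass 70% of its speed; a pose out of reach is approached as far as the arm can. A call with a gripper value outside its range is refused whole. The fingers move at their own pace and stop on an object; the grip force is fixed at half the most. Time passes only in rows, so rows that do not move let the fingers close. It gives the time, the measured TCP pose, the force, the opening and the grip force at its end, in the units of the state.
- arm.read_state(): the state, without advancing time (a new reading comes with each control period).
- cams.get_image(name): name is "side" or "top" or "wrist"; returns a dict with "frame" (384x512x3 uint8, blue, green, red), "K" (3x3 intrinsics, pixels), "T" (4x4, takes a point from camera to world coordinates). Camera axes: x right, y up, looking along -z (the intrinsics and any distortion apply to the point x, -y, -z); pixel columns grow to the right and rows downward; lengths in mm; the calibration is good to about 2 mm. The wrist camera is an equidistant fisheye: a pixel r from the principal point sees the ray r / f radians off the axis. A picture is of the moment at which its call begins. There is no depth.
- ticket.job_done(): hands the job in; it is judged then, once.
The state is a dict: "clock": time; "joints": joint angles; "joint_vel": joint speeds; "joint_efforts": joint torques, N m; "position": TCP position; "ee_rot": TCP orientation; "contact_force": force on the tool from outside, world axes, zero at the start; "wrist_torque": the same for the moment, N m; "gripper_width": finger opening in mm; "grasp_force": force on a finger pad.
Only numpy, scipy, OpenCV 4.12 (cv2) and the standard library are available. Lean on these libraries where they do the work, as an engineer would, in place of code of your own. Each camera call takes 0.05 s, during which the arm holds its last target. There are 200 camera calls.

### The job

Three aluminium masking segments sit locked together by T-shaped tongues in a black jig. Lift the one with the round knob straight up out of the row until it is clear, keeping it level and leaving the two others (flat bar; two thin pins) seated where they are, then set it down gently, the same way up, flat on the floor of the empty round dish, and let go.

Things in the scene. Friction and masses are not known exactly. Their poses are not given: they have to be found in the camera images.
- seg_knob: aluminium segment to move, any place in the row. Body 66 (own x, across row) x 54 (own y, along row: y -36 to +18) x 25 mm high; T tongue 18 mm out of its +y side, T slot in its -y side, full height. On top at x = y = 0 a round knob: 26 mm diameter, 30 mm tall, top 55 mm above origin. Origin: on the underside below the knob's axis, z up. 0.19-0.31 kg. Room for fingers: closing along own x.
- seg_bar: segment that stays: same body, tongue, slot and origin as seg_knob, 0.24 kg; on top at x = y = 0 a flat bar, 14 (x) x 34 (y) x 30 mm tall. The three stand in a row along own y at 57 mm pitch, facing alike, each tongue in the next one's slot with 2.5-4.5 mm play; the row's ends lock into fixed end blocks of the jig, as high as the bodies. A segment is free after rising 25 mm.
- seg_pins: segment that stays: same body, tongue, slot and origin as seg_knob, 0.24 kg; on top two round pins, 10 mm diameter, 30 mm tall, 12 mm either side of the origin along own y. The black jig is fixed to the table; its floor, on which the segments stand, is 10 mm above the table; its side rails lie 36 to 48 mm either side of the row's middle line, tops 26 mm above the table.
- dish: empty shallow round aluminium dish, green film on its floor, loose on the table: 180 mm outside diameter, 171 mm inside, rim 14 mm high, floor 4 mm thick. Origin: centre of its underside, z up. 0.45 kg. (A second such dish, farther out to the robot's left, already holds a white cover: not that one.)

How it is judged (in metres and radians):
On the way:
1. the knob segment is lifted straight up out of the row: its underside at least 22 mm higher than the bar segment's, still within 15 mm of above its place and within 10 degrees of level (z of seg_knob in the frame of seg_bar above 0.022 m and x of seg_knob in the frame of seg_bar between -0.015 and 0.015 m and (y of seg_knob in the frame of seg_bar between -0.129 and -0.099 m or y of seg_knob in the frame of seg_bar between -0.072 and -0.042 m or y of seg_knob in the frame of seg_bar between 0.042 and 0.072 m or y of seg_knob in the frame of seg_bar between 0.099 and 0.129 m) and angle between seg_knob's own z axis and vertical below 0.175 rad), for 0.05 s.
At the end, for the whole second after the job is handed in: The knob segment rests flat and upright (10 degrees) on the floor of the empty dish, underside within 6 mm of it, knob within 55 mm of the dish's centre, at rest; the dish is flat on the table; the bar and pin segments are still seated, within 10 mm of their starts and upright (10 degrees) (horizontal distance between seg_knob and dish below 0.055 m and z of seg_knob in the frame of dish below 0.01 m and angle between each of seg_knob, dish, seg_bar, seg_pins's own z axis and vertical below 0.175 rad and linear speed of seg_knob below 0.02 m/s and angular speed of seg_knob below 0.2 rad/s and height (world z) of dish below 0.01 m and distance of each of seg_bar, seg_pins from where it was at the start of the episode below 0.01 m); the robot touches nothing.
It fails at once if a neighbour (bar or pin segment) is pulled more than 15 mm from its seat (distance of any of seg_bar, seg_pins from where it was at the start of the episode above 0.015 m).
It fails at once if the knob segment is tipped more than 30 degrees (angle between seg_knob's own z axis and vertical above 0.52 rad).
It fails at once if the knob segment is dropped (falls free of the fingers faster than 0.6 m/s, a fall of about 18 mm) (linear speed of seg_knob above 0.6 m/s and contact force between the fingers and seg_knob below 0.1 N).
It also fails if it takes over 38 s, if anything falls off the work surface, if the arm or the gripper's body presses on something with over 40 N, if the wrist force passes 120 N, or if a joint passes its speed limit or range.

## Working session

There is one attempt and no reset: what is moved stays moved. The work goes in short steps, Python scripts to look and compute and a tool call to move; the robot and the scene stay as the last step left them, time stands still between calls to the robot, and variables do not carry over. Pictures are saved under pics/ and viewed, at most 10 in all, crops included, and the job is handed in when it is done.

Besides the shell and the picture viewer there is one more tool, called after "Emit:" as name(argument=value, ...), one argument or row to a line, values as JSON. servo_tool: Moves the arm, as the interface text tells. Its arguments: {"type":"object","properties":{"commands":{"type":"array","items":{"type":"array","items":{"type":"array","items":{"type":"number"}}}}},"required":["commands"]}

```bash
mkdir -p pics; ls; cat > h.py <<'E'
import numpy as np, cv2
from bench import arm, cams, ticket
from scipy.spatial.transform import Rotation as R
def ray(im,u,v,fish=False):
    K=im["K"];T=np.array(im["T"]);a=(u-K[0][2])/K[0][0];b=(v-K[1][2])/K[1][1]
    if fish:
        r=np.hypot(a,b);s=np.sin(r)/r if r>1e-9 else 1;d=np.array([a*s,-b*s,-np.cos(r)])
    else: d=np.array([a,-b,-1.])
    return T[:3,3],T[:3,:3]@d
def onz(im,u,v,z,fish=False):
    o,d=ray(im,u,v,fish);return o+d*(z-o[2])/d[2]
E
python3 - <<'E'
from h import *
s=arm.read_state();print(s,arm.grip_point_offset)
for n in("top","side","wrist"):
    im=cams.get_image(n);cv2.imwrite(f"pics/{n}0.png",im["frame"]);print(n,np.round(im["K"],1).tolist(),np.round(im["T"],3).tolist(),[k for k in im])
E
```

```text
pics
{'clock': 0.0, 'joints': array([-8.90400216e-01,  3.85550450e-01,  6.61996725e-03, -4.89525600e-04,
       -1.19396729e+00, -2.58604603e-01]), 'joint_vel': array([ 2.58139120e-04,  1.09978059e-03,  1.31315046e-03, -8.71271302e-05,
       -9.40184519e-05, -3.34755774e-04]), 'joint_efforts': array([ 1.86480800e-03, -3.92290950e+01,  1.88397306e+01,  4.18619514e+00,
       -4.61878968e-03, -5.33022202e-06]), 'position': array([ 255.65517712, -569.68799077,  230.22436374]), 'ee_rot': array([-2.09247465e-01,  9.77862129e-01,  1.03995819e-03, -2.72512279e-04]), 'contact_force': array([ 0.5463375 , -0.29080737,  0.20065728]), 'wrist_torque': array([-0.0190926 , -0.00604455, -0.00342541]), 'grasp_force': 0.0, 'gripper_width': 85.357218327698} 18.700000000000003
top [[358.7, 0.0, 252.1], [0.0, 358.7, 190.5], [0.0, 0.0, 1.0]] [[-0.024, 0.98, -0.199, 400.824], [-1.0, -0.024, 0.002, -14.308], [-0.002, 0.199, 0.98, 740.961], [0.0, 0.0, 0.0, 1.0]] ['frame', 'K', 'T']
side [[375.9, 0.0, 255.1], [0.0, 375.9, 190.5], [0.0, 0.0, 1.0]] [[-0.954, 0.211, -0.215, 391.884], [-0.301, -0.672, 0.676, 477.574], [-0.001, 0.71, 0.705, 560.998], [0.0, 0.0, 0.0, 1.0]] ['frame', 'K', 'T']
wrist [[297.3, 0.0, 255.8], [0.0, 297.3, 192.8], [0.0, 0.0, 1.0]] [[-0.409, -0.868, -0.282, 182.875], [0.912, -0.389, -0.129, -602.872], [0.002, -0.31, 0.951, 372.508], [0.0, 0.0, 0.0, 1.0]] ['frame', 'K', 'T']
```

View pics/top0.png

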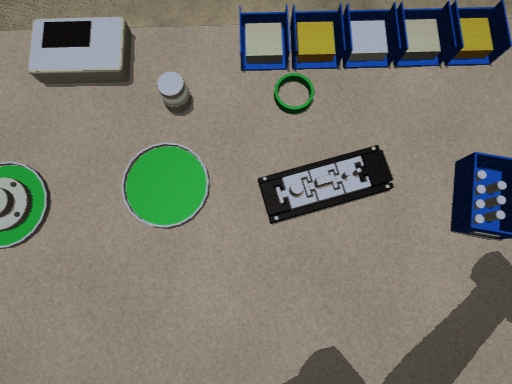

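View pics/side0.png

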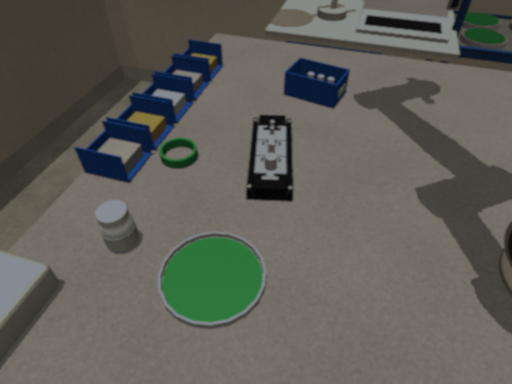

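The top view shows the dish at about (166,185). The knob is at the left end of the row, about (296,185), with the bar at (325,180) and the pins at (352,172) on the right. The side view agrees. Next I'll measure them.

```bash
python3 - <<'E'
from h import *
for n in("top","side"):
    im=cams.get_image(n);f=im["frame"].astype(int)
    g=((f[...,1]>f[...,0]+40)&(f[...,1]>f[...,2]+40)).astype(np.uint8)
    for c in cv2.findContours(g,0,2)[0]:
        if cv2.contourArea(c)>3000:
            # rays of boundary to floor z=4
            P=np.array([onz(im,*p[0],4)[:2] for p in c],np.float32);(e,r)=cv2.minEnclosingCircle(P)
            el=cv2.fitEllipse(P);print(n,"dish",np.round(e,1),round(r,1),np.round(el[0],1),np.round(el[1],1))
    d=(f.max(2)<45).astype(np.uint8)
    for c in cv2.findContours(cv2.morphologyEx(d,cv2.MORPH_CLOSE,np.ones((3,3))),0,2)[0]:
        if cv2.contourArea(c)>1500:
            P=np.array([onz(im,*p[0],26)[:2] for p in c],np.float32);b=cv2.minAreaRect(P);print(n,"dark",np.round(b[0],1),np.round(b[1],1),b[2],cv2.boundingRect(c))
    if n=="top": x,y,w,h=250,135,150,95
    else: x,y,w,h=230,105,80,100
    cv2.imwrite(f"pics/{n}c.png",cv2.resize(im["frame"][y:y+h,x:x+w],None,fx=5,fy=5,interpolation=2))
E
```

```text
top dish [567.5 165.5] 85.0 [567.9 165.5] [166.8 167.7]
top dark [ 557.9 -167.3] [ 96.3 266.1] 14.525424003601074 (258, 145, 135, 78)
top dark [ 893.  -367.7] [154.4 239. ] 1.2504292726516724 (350, 2, 113, 65)
side dish [569.4 162.3] 84.0 [569.5 162.2] [161.8 166.5]
side dark [ 558.1 -162.4] [ 90.1 293.2] 14.389594078063965 (247, 116, 45, 85)
```

View pics/topc.png

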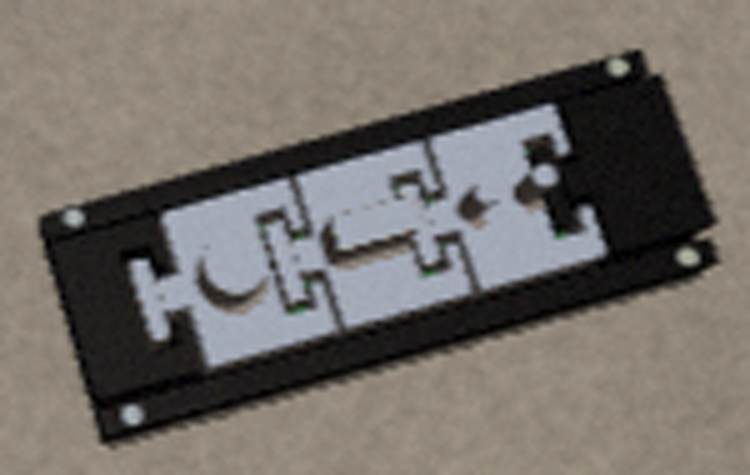

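View pics/sidec.png

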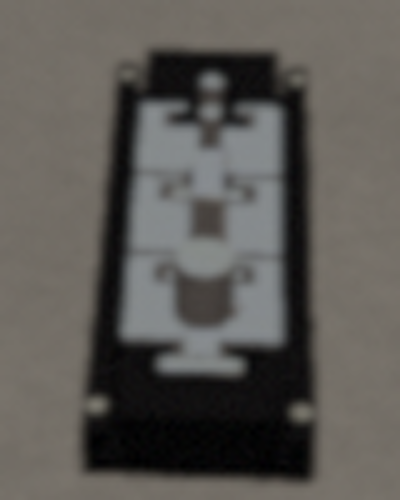

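The zoomed views show the knob segment's body corners in the top crop at (163,213) and (205,367). The far end of the row is at (555,105) and (605,258). Tongues point left (+y), and the knob top in the side crop is at about (204,257).

```bash
python3 - <<'E'
from h import *
im=cams.get_image("top");t=lambda u,v,z:onz(im,250+(u+.5)/5-.5,135+(v+.5)/5-.5,z)[:2]
C=[t(*p,35) for p in((163,213),(205,367),(555,105),(605,258))]
a=(C[0]+C[1])/2;b=(C[2]+C[3])/2;d=(a-b)/np.linalg.norm(a-b);print(np.round(C,1),"len",np.linalg.norm(a-b),"yaw +y",np.degrees(np.arctan2(d[1],d[0])))
print("knob from body",a-18*d, "from far end", b+150*d)
# screws: z 26
S=[t(*p,26) for p in((73,217),(132,413),(618,68),(688,257))];print("screw mid",np.mean(S,0), "dir",np.degrees(np.arctan2(*(S[0]+S[1]-S[2]-S[3])[::-1])), "closing", np.round([S[0]-S[1]],1))
e=d@[0,0] 
i2=cams.get_image("side");print("knob side top",onz(i2,230+204.5/5-.5,105+257.5/5-.5,65)[:2])
s=arm.read_state();M=R.from_quat(s["ee_rot"]).as_matrix();print(np.round(M,3))
E
```

```text
[[ 569.8  -77.5]
 [ 506.5  -91.6]
 [ 611.3 -239.8]
 [ 546.8 -254.5]] len 167.59645936823486 yaw +y 104.11282856287337
knob from body [ 542.57401044 -102.02444411] from far end [ 542.47561426 -101.63308336]
screw mid [ 559.69872711 -166.36186167] dir 104.26666403840618 closing [[81.2 21.1]]
knob side top [ 543.19533301 -104.17457054]
[[-0.912 -0.409 -0.   ]
 [-0.409  0.912  0.   ]
 [ 0.     0.    -1.   ]]
```

Emit:
servo_tool(
  commands=[
    [[100,-0.0283,0.0193,0.005,0,0,0],[100,-0.0283,0.0193,0.005,0,0,0],[100,-0.0283,0.0193,0.005,0,0,0],[100,-0.0283,0.0193,0.005,0,0,0],[100,-0.0283,0.0193,0.005,0,0,0],[100,-0.0283,0.0193,0.005,0,0,0],[100,-0.0283,0.0193,0.005,0,0,0],[100,-0.0283,0.0193,0.005,0,0,0],[100,-0.0283,0.0193,0.005,0,0,0],[100,-0.0283,0.0193,0.005,0,0,0]],
  ],
)

```text
clock: 1.18
position: [435.7, -276.7, 181.4]
ee_rot: [-0.209, 0.978, -0.0, 0.0]
contact_force: [-0.6, 0.3, 0.3]
gripper_width: 51.9
grasp_force: 0.0
```

Emit:
servo_tool(
  commands=[
    [[100,-0.0283,0.0193,0.005,0,0,0],[100,-0.0283,0.0193,0.005,0,0,0],[100,-0.0283,0.0193,0.005,0,0,0],[100,-0.0283,0.0193,0.005,0,0,0],[100,-0.0283,0.0193,0.005,0,0,0],[100,-0.0283,0.0193,0.005,0,0,0],[100,0,0,0,0,0,-6.667],[100,0,0,0,0,0,-6.667],[100,0,0,0,0,0,-6.667],[100,0,0,0,0,0,-6.667]],
  ],
)

```text
clock: 2.02
position: [542.7, -102.6, 151.2]
ee_rot: [-0.432, 0.902, 0.0, -0.0]
contact_force: [0.1, 0.3, 0.0]
gripper_width: 51.4
grasp_force: 0.0
```

Emit:
servo_tool(
  commands=[
    [[100,0,0,0,0,0,-6.667],[100,0,0,0,0,0,-6.667],[100,0,0,0,0,0,-6.667],[100,0,0,0,0,0,-6.667],[100,0,0,0,0,0,-6.667],[100,0,0,0,0,0,-6.667],[100,0,0,0,0,0,-6.667],[100,0,0,0,0,0,-6.667],[100,0,0,0,0,0,0],[100,0,0,0,0,0,0]],
  ],
)

```text
clock: 2.85
position: [542.6, -103.1, 151.4]
ee_rot: [0.788, -0.616, 0.0, -0.0]
contact_force: [0.3, 0.5, -1.3]
gripper_width: 51.9
grasp_force: 0.0
```

```bash
python3 - <<'E'
from h import *
s=arm.read_state();M=R.from_quat(s["ee_rot"]).as_matrix();print(s["position"],s["joints"],s["gripper_width"],s["contact_force"]);print(np.round(M,3),np.degrees(np.arctan2(M[1,1],M[0,1])))
im=cams.get_image("wrist");cv2.imwrite("pics/w1.png",im["frame"])
p=np.array([542.6,-102.5,65]);T=np.array(im["T"]);q=T[:3,:3].T@(p-T[:3,3]);r=np.hypot(q[0],q[1]);th=np.arctan2(r,-q[2]);print("expected knob px",im["K"][0][2]+im["K"][0][0]*th*q[0]/r,im["K"][1][2]-im["K"][1][1]*th*q[1]/r)
E
```

```text
[ 542.59580902 -103.06626612  151.35865443] [ 1.05800086e-01  3.34396752e-01 -2.85791029e-01 -4.29136238e-05
 -9.50494412e-01  1.38605459e-01] 51.92513069386337 [ 0.25758014  0.48296211 -1.32179187]
[[ 0.242 -0.97   0.   ]
 [-0.97  -0.242  0.   ]
 [-0.    -0.    -1.   ]] -165.9980229887898
expected knob px 254.8760898339588 199.5317296947229
```

View pics/w1.png

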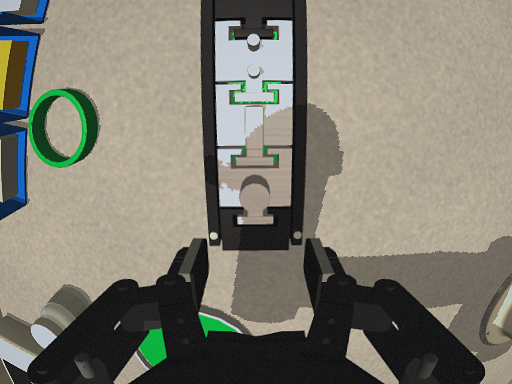

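The wrist view shows the row centred under the tool at column 255, with the knob at about (255,190). Laterally that matches the expected position. I'll check the along-row position with a zoom.

```bash
python3 - <<'E'
from h import *
f=cv2.imread("pics/w1.png")[160:235,205:305]
g=cv2.resize(f,None,fx=8,fy=8,interpolation=2);g=cv2.convertScaleAbs(g,alpha=1.3,beta=-40);cv2.imwrite("pics/w1c.png",g)
E
```

```text
(no output)
```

View pics/w1c.png

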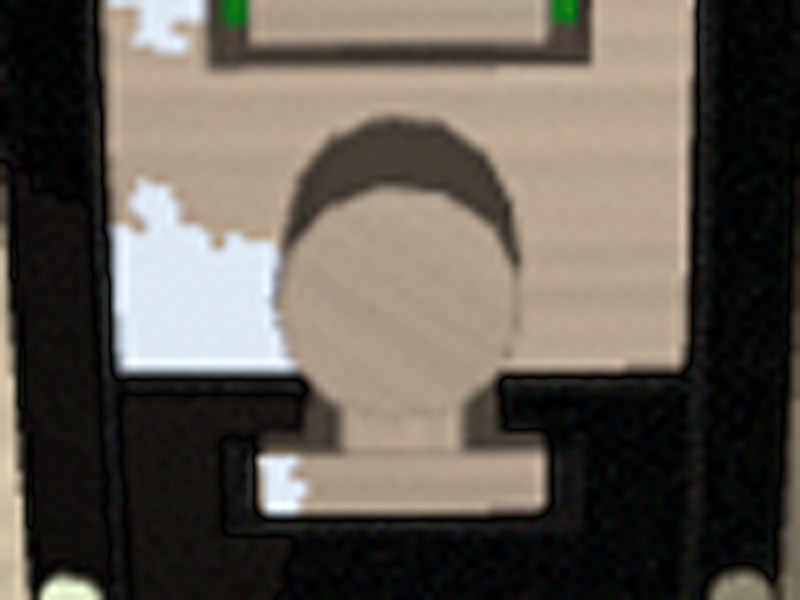

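The knob top centre in the zoom is (398,302), which is pixel (254.8,197.8) against an expected (254.9,199.5). That is within 1.5 mm, so I'll descend.

Emit:
servo_tool(
  commands=[
    [[100,0,0,0.014,0,0,0],[100,0,0,0.014,0,0,0],[100,0,0,0.014,0,0,0],[100,0,0,0.014,0,0,0],[100,0,0,0.014,0,0,0],[100,0,0,0.014,0,0,0],[100,0,0,0.01,0,0,0],[100,0,0,0.006,0,0,0],[100,0,0,0,0,0,0],[100,0,0,0,0,0,0]],
  ],
)

```text
clock: 3.73
position: [542.8, -103.1, 51.4]
ee_rot: [0.789, -0.615, 0.0, 0.0]
contact_force: [0.0, -0.3, 0.4]
gripper_width: 52.0
grasp_force: 0.0
```

Emit:
servo_tool(
  commands=[
    [[100,0,0,0.004,0,0,0],[100,0,0,0.004,0,0,0],[100,0,0,0.003,0,0,0],[100,0,0,0.002,0,0,0],[100,0,0,0,0,0,0],[100,0,0,0,0,0,0]],
  ],
)

```text
clock: 4.23
position: [542.6, -103.1, 38.3]
ee_rot: [0.789, -0.614, -0.0, 0.0]
contact_force: [-0.5, 0.1, 0.0]
gripper_width: 51.9
grasp_force: 0.0
```

Emit:
servo_tool(
  commands=[
    [[130,0,0,0,0,0,0],[150,0,0,0,0,0,0],[160,0,0,0,0,0,0],[170,0,0,0,0,0,0],[180,0,0,0,0,0,0],[200,0,0,0,0,0,0],[230,0,0,0,0,0,0],[230,0,0,0,0,0,0]],
  ],
)

```text
clock: 4.9
position: [543.1, -103.0, 38.8]
ee_rot: [0.789, -0.614, 0.0, -0.0]
contact_force: [0.2, 0.6, 3.3]
gripper_width: 24.3
grasp_force: 58.8
```

Emit:
servo_tool(
  commands=[
    [[230,0,0,-0.001,0,0,0],[230,0,0,-0.001,0,0,0],[230,0,0,-0.002,0,0,0],[230,0,0,-0.002,0,0,0],[230,0,0,-0.002,0,0,0],[230,0,0,0,0,0,0]],
  ],
)

```text
clock: 5.4
position: [542.7, -103.1, 46.6]
ee_rot: [0.789, -0.614, 0.0, -0.0]
contact_force: [0.3, 0.5, -2.0]
gripper_width: 24.5
grasp_force: 58.9
```

```bash
python3 - <<'E'
from h import *
s=arm.read_state();print(s["wrist_torque"],s["contact_force"])
im=cams.get_image("wrist");a=im["frame"][60:260,170:340];b=cams.get_image("side")["frame"][105:205,220:320]
cv2.imwrite("pics/l1.png",np.hstack([cv2.resize(a,(400,470),interpolation=2),cv2.resize(b,(400,470),interpolation=2)]))
E
```

```text
[-0.04384403 -0.01164412  0.0321502 ] [ 0.34840987  0.49328009 -2.02563008]
```

View pics/l1.png

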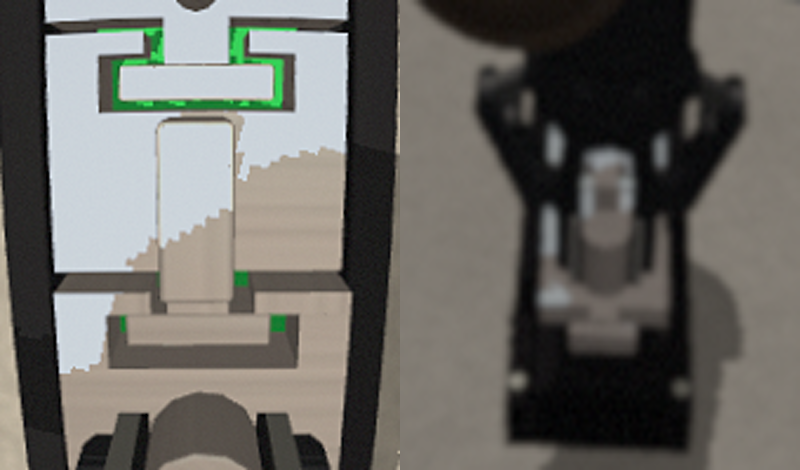

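The knob segment is rising between the pads, centred and level. The bar's tongue is still low in its slot at about (200,330), and the force of about 2 N matches one segment. I'll keep lifting.

Emit:
servo_tool(
  commands=[
    [[230,0,0,-0.003,0,0,0],[230,0,0,-0.003,0,0,0],[230,0,0,-0.003,0,0,0],[230,0,0,-0.003,0,0,0],[230,0,0,-0.003,0,0,0],[230,0,0,-0.003,0,0,0],[230,0,0,-0.003,0,0,0],[230,0,0,-0.003,0,0,0],[230,0,0,-0.003,0,0,0],[230,0,0,0,0,0,0]],
  ],
)

```text
clock: 6.33
position: [543.1, -103.1, 74.1]
ee_rot: [0.789, -0.614, 0.001, -0.0]
contact_force: [-0.8, 0.6, -2.0]
gripper_width: 24.0
grasp_force: 58.9
```

Emit:
servo_tool(
  commands=[
    [[230,0,0,-0.005,0,0,0],[230,0,0,-0.008,0,0,0],[230,0,0,-0.01,0,0,0],[230,0,0,-0.01,0,0,0],[230,0,0,-0.008,0,0,0],[230,0,0,-0.004,0,0,0],[230,0,0,0,0,0,0],[230,0,0,0,0,0,0]],
  ],
)

```text
clock: 7.0
position: [542.5, -103.0, 118.6]
ee_rot: [0.789, -0.615, 0.0, -0.0]
contact_force: [0.2, -1.0, -2.8]
gripper_width: 24.5
grasp_force: 59.0
```

```bash
python3 - <<'E'
from h import *
s=arm.read_state();print(s["position"],s["wrist_torque"],s["contact_force"],s["gripper_width"])
M=R.from_quat(s["ee_rot"]).as_matrix();print("to dish, tool axes",M.T@(np.array([568.5,164,s["position"][2]])-s["position"]))
im=cams.get_image("wrist");a=im["frame"];b=cams.get_image("side")["frame"][60:260,170:370]
cv2.imwrite("pics/l2.png",np.hstack([cv2.resize(a[:,100:420],(400,480)),cv2.resize(b,(400,480),interpolation=2)]))
E
```

```text
[ 542.5052706  -103.01013283  118.57697835] [0.00187186 0.02947612 0.01276108] [ 0.16549716 -1.01849434 -2.77406578] 24.458564177349118
to dish, tool axes [-2.52536511e+02 -9.05286710e+01  8.59262644e-02]
```

View pics/l2.png

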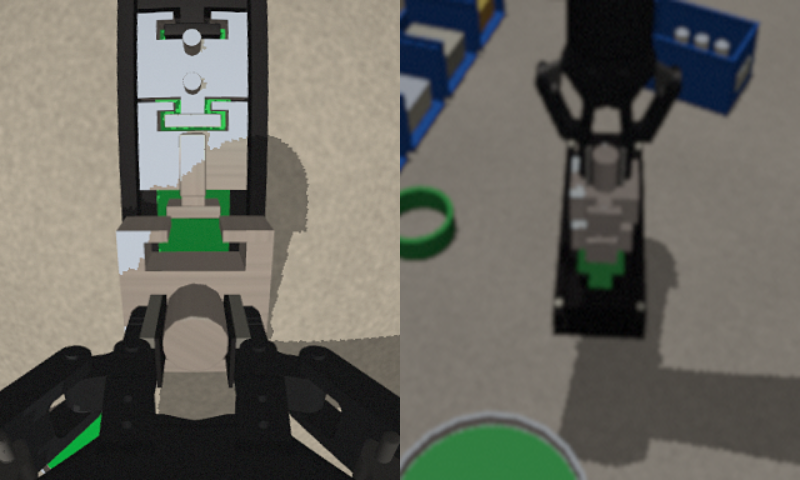

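The segment is fully clear and level, and the green jig floor shows where it was. The bar and pins are still seated. Next I'll carry it over to the dish.

Emit:
servo_tool(
  commands=[
    [[230,-0.007,-0.0025,0,0,0,0],[230,-0.014,-0.005,0,0,0,0],[230,-0.021,-0.0075,0,0,0,0],[230,-0.021,-0.0075,0,0,0,0],[230,-0.021,-0.0075,0,0,0,0],[230,-0.021,-0.0075,0,0,0,0],[230,-0.021,-0.0075,0,0,0,0],[230,-0.021,-0.0075,0,0,0,0],[230,-0.021,-0.0075,0,0,0,0],[230,-0.021,-0.0075,0,0,0,0]],
  ],
)

```text
clock: 7.93
position: [561.4, 98.2, 117.8]
ee_rot: [0.789, -0.614, -0.0, 0.0]
contact_force: [-0.1, -0.4, -1.9]
gripper_width: 24.5
grasp_force: 59.0
```

Emit:
servo_tool(
  commands=[
    [[230,-0.021,-0.0075,0,0,0,0],[230,-0.021,-0.0075,0,0,0,0],[230,-0.014,-0.005,0,0,0,0],[230,-0.0075,-0.003,0,0,0,0],[230,0,0,0.008,0,0,0],[230,0,0,0.01,0,0,0],[230,0,0,0.01,0,0,0],[230,0,0,0.01,0,0,0],[230,0,0,0.006,0,0,0],[230,0,0,0,0,0,0]],
  ],
)

```text
clock: 8.77
position: [567.2, 162.4, 71.9]
ee_rot: [0.788, -0.615, -0.001, 0.002]
contact_force: [0.1, 0.0, -2.3]
gripper_width: 23.9
grasp_force: 59.0
```

```bash
python3 - <<'E'
from h import *
s=arm.read_state();print(s["position"],s["contact_force"],s["gripper_width"])
a=cams.get_image("wrist")["frame"];b=cams.get_image("side")["frame"][150:384,100:334]
cv2.imwrite("pics/p1.png",np.hstack([cv2.resize(a[:,80:440],(400,427)),cv2.resize(b,(400,427),interpolation=2)]))
E
```

```text
[567.21475535 162.44155799  71.93817633] [ 0.0653612   0.04564295 -2.3168467 ] 23.892021826363393
```

View pics/p1.png

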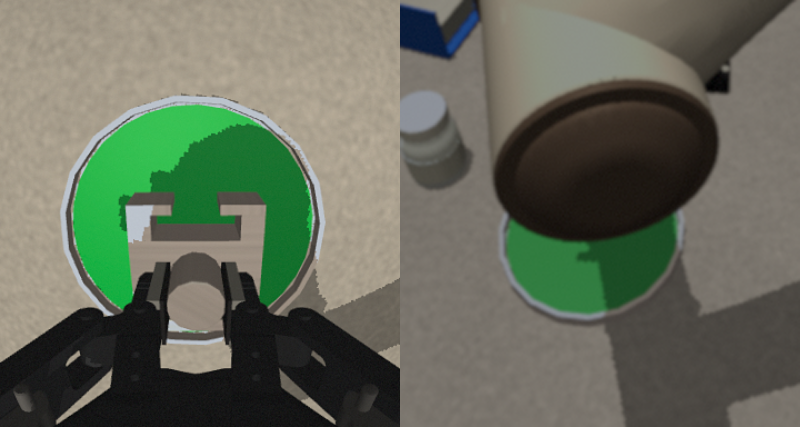

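The segment hangs level over the green floor, well inside the rim. It looks low in the wrist view only because of perspective, and the coordinates put it about 2 mm from the dish centre. I'll lower it gently.

Emit:
servo_tool(
  commands=[
    [[230,0,0,0.006,0,0,0],[230,0,0,0.007,0,0,0],[230,0,0,0.007,0,0,0],[230,0,0,0.006,0,0,0],[230,0,0,0.004,0,0,0],[230,0,0,0.003,0,0,0],[230,0,0,0.001,0,0,0],[230,0,0,0,0,0,0],[230,0,0,0,0,0,0]],
  ],
)

```text
clock: 9.62
position: [568.7, 164.0, 40.5]
ee_rot: [0.789, -0.614, 0.0, -0.0]
contact_force: [-0.2, -0.6, -1.7]
gripper_width: 24.2
grasp_force: 59.0
```

Emit:
servo_tool(
  commands=[
    [[230,0,0,0.001,0,0,0],[230,0,0,0.001,0,0,0],[230,0,0,0.001,0,0,0],[230,0,0,0.001,0,0,0],[230,0,0,0,0,0,0],[230,0,0,0,0,0,0]],
  ],
)

```text
clock: 10.12
position: [568.5, 163.8, 36.3]
ee_rot: [0.789, -0.614, -0.0, 0.0]
contact_force: [-0.5, 0.8, -2.2]
gripper_width: 24.5
grasp_force: 59.0
```

Emit:
servo_tool(
  commands=[
    [[230,0,0,0.001,0,0,0],[230,0,0,0.001,0,0,0],[230,0,0,0.0005,0,0,0],[230,0,0,0,0,0,0],[230,0,0,0,0,0,0]],
  ],
)

```text
clock: 10.53
position: [568.5, 163.9, 33.7]
ee_rot: [0.789, -0.614, -0.0, 0.0]
contact_force: [0.6, 0.3, -2.7]
gripper_width: 24.3
grasp_force: 59.0
```

Emit:
servo_tool(
  commands=[
    [[230,0,0,0.0005,0,0,0],[230,0,0,0.0005,0,0,0],[230,0,0,0.0005,0,0,0],[230,0,0,0,0,0,0],[230,0,0,0,0,0,0]],
  ],
)

```text
clock: 10.95
position: [568.6, 163.9, 32.8]
ee_rot: [0.789, -0.614, 0.0, -0.0]
contact_force: [-1.7, -1.2, 2.7]
gripper_width: 24.1
grasp_force: 59.4
```

The force changed from −2.5 N to +2.7 N, so the segment is on the floor. I'll release and retreat.

Emit:
servo_tool(
  commands=[
    [[175,0,0,0,0,0,0],[165,0,0,0,0,0,0],[150,0,0,0,0,0,0],[120,0,0,0,0,0,0],[90,0,0,0,0,0,0],[90,0,0,0,0,0,0],[90,0,0,0,0,0,0]],
  ],
)

```text
clock: 11.53
position: [568.5, 163.9, 32.3]
ee_rot: [0.789, -0.614, 0.0, -0.0]
contact_force: [0.2, -0.6, 0.2]
gripper_width: 54.9
grasp_force: 0.0
```

Emit:
servo_tool(
  commands=[
    [[90,0,0,-0.005,0,0,0],[90,0,0,-0.01,0,0,0],[90,0,0,-0.015,0,0,0],[90,0,0,-0.02,0,0,0],[90,0,0,-0.02,0,0,0],[90,0,0,-0.02,0,0,0],[90,0,0,-0.02,0,0,0],[90,0,0,-0.02,0,0,0],[90,0,0,0,0,0,0],[90,0,0,0,0,0,0]],
  ],
)

```text
clock: 12.37
position: [569.2, 164.3, 164.6]
ee_rot: [0.789, -0.614, 0.001, -0.002]
contact_force: [-0.4, -0.3, -0.2]
gripper_width: 55.2
grasp_force: 0.0
```

```bash
python3 - <<'E'
from h import *
s=arm.read_state();print(s["position"],s["contact_force"],s["gripper_width"])
a=cams.get_image("wrist")["frame"];b=cams.get_image("side")["frame"][90:384,80:374]
cv2.imwrite("pics/e1.png",np.hstack([cv2.resize(a[:,80:440],(400,427)),cv2.resize(b,(400,427),interpolation=2)]))
E
```

```text
[569.1758632  164.30447145 164.57954854] [-0.4425612  -0.3190441  -0.23329862] 55.20485550136496
```

View pics/e1.png

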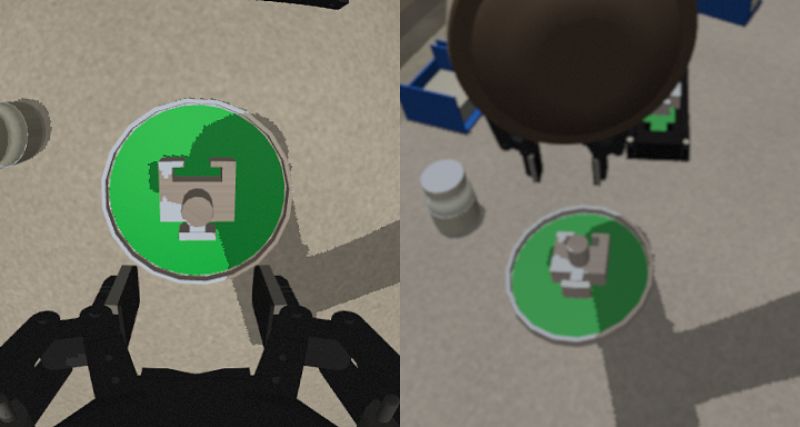

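The segment sits flat and upright near the centre of the dish, with the knob at about (197,205) in the left panel. The gripper is well clear, so I'll hand the job in.

```bash
python3 -c "
from bench import ticket
print(ticket.job_done())"
```

```text
the job is handed in; nothing more can be done
None
```

The knob segment was lifted straight up out of the row, set down flat and upright near the centre of the empty dish and released; the bar and pin segments looked still seated after the lift, and the job is handed in at about 12.5 s (no verdict was returned).

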